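Find the loose housing bolt and hold its lock flap up

TASK

A workmate is about to replace the loose bolt of the spindle bearing housing while you hold its lock flap out of his way, so first pick the one too-short bolt out of the row of spares and put it in the steel scrap tray, leaving the good spares standing where they are. Then press lightly with your fingertips on the head of each of the three housing bolts in turn, left, middle, right, to feel which one gives. Raise that bolt's sprung lock flap by its lifting bar until it stands steeply, well past 60 degrees, and finish while still holding it up there; keep the other two flaps shut and leave the spanner and the sanding block alone.

Things in the scene. Friction and masses are not known exactly. Their poses are not given: they have to be found in the camera images.
- housing: Grey cast spindle bearing housing, fixed. Origin on the bench under the middle bolt; +y along the bolt row (robot's left), +x away from the robot. Bolt axes at y +72, 0, -72 mm. Front flange x -36..46, y +-115, top 45 mm high; behind it a round bearing barrel, x 46..120, top 92 mm high, shaft stub at its left end out to y 161.
- bolt_a: Hex head of a housing bolt (a, b, c stand in any order along the row). Origin: centre of its top face, 70 to 74 mm above the bench; 30 mm across flats; stands 10 mm above its flap's plate. Two bolts are rigid. One, whichever it is, is loose: pressed from above it starts to give at 2 N, is 4 mm down at 4 N, then solid, and springs back. At rest all look alike.
- bolt_b: Hex head of a housing bolt (a, b, c stand in any order along the row). Origin: centre of its top face, 70 to 74 mm above the bench; 30 mm across flats; stands 10 mm above its flap's plate. Two bolts are rigid. One, whichever it is, is loose: pressed from above it starts to give at 2 N, is 4 mm down at 4 N, then solid, and springs back. At rest all look alike.
- bolt_c: Hex head of a housing bolt (a, b, c stand in any order along the row). Origin: centre of its top face, 70 to 74 mm above the bench; 30 mm across flats; stands 10 mm above its flap's plate. Two bolts are rigid. One, whichever it is, is loose: pressed from above it starts to give at 2 N, is 4 mm down at 4 N, then solid, and springs back. At rest all look alike.
- lock_a_bar (a point): Middle of the lifting bar of bolt a's lock flap: round, 10 mm thick, straight for 34 mm along the housing's y, end of a wire loop 32 mm wide inside. Shut, it lies 70 mm in front (-x) of the bolt's axis, 2 mm above the head's top, with 35 mm clear to the plate's edge for a finger and only bench below. It can turn in the grip as the flap swings.
- lock_a_hinge (a point): On the hinge axis of bolt a's lock flap, mid-width; axis parallel to the housing's y, 34 mm behind (+x) the bolt's axis, 12 mm below the head's top. Shut, the bar is 104 mm in front of it and 14 mm above it.
- lock_a (a joint): Opening angle of bolt a's lock flap (steel plate 50 mm wide, 4 mm thick, its window round the hex head): 0 = shut, flat; grows as the bar swings up and back, away from the robot; stop at 1.45 rad. A spring shuts it when let go: 2 N at the bar when shut, 3 N when raised.
- lock_b_bar (a point): Middle of the lifting bar of bolt b's lock flap: round, 10 mm thick, straight for 34 mm along the housing's y, end of a wire loop 32 mm wide inside. Shut, it lies 70 mm in front (-x) of the bolt's axis, 2 mm above the head's top, with 35 mm clear to the plate's edge for a finger and only bench below. It can turn in the grip as the flap swings.
- lock_b_hinge (a point): On the hinge axis of bolt b's lock flap, mid-width; axis parallel to the housing's y, 34 mm behind (+x) the bolt's axis, 12 mm below the head's top. Shut, the bar is 104 mm in front of it and 14 mm above it.
- lock_b (a joint): Opening angle of bolt b's lock flap (steel plate 50 mm wide, 4 mm thick, its window round the hex head): 0 = shut, flat; grows as the bar swings up and back, away from the robot; stop at 1.45 rad. A spring shuts it when let go: 2 N at the bar when shut, 3 N when raised.
- lock_c_bar (a point): Middle of the lifting bar of bolt c's lock flap: round, 10 mm thick, straight for 34 mm along the housing's y, end of a wire loop 32 mm wide inside. Shut, it lies 70 mm in front (-x) of the bolt's axis, 2 mm above the head's top, with 35 mm clear to the plate's edge for a finger and only bench below. It can turn in the grip as the flap swings.
- lock_c_hinge (a point): On the hinge axis of bolt c's lock flap, mid-width; axis parallel to the housing's y, 34 mm behind (+x) the bolt's axis, 12 mm below the head's top. Shut, the bar is 104 mm in front of it and 14 mm above it.
- lock_c (a joint): Opening angle of bolt c's lock flap (steel plate 50 mm wide, 4 mm thick, its window round the hex head): 0 = shut, flat; grows as the bar swings up and back, away from the robot; stop at 1.45 rad. A spring shuts it when let go: 2 N at the bar when shut, 3 N when raised.
- spare_a: Loose spare bolt standing on its head, shank up. Origin at the free top end of the shank, z up along it, so its height is the bolt's length: good ones 78 mm, one of the four, whichever it is, too short at 51 mm. Head 30 mm across flats, 13 mm high; shank 20 mm thick. In a row, axes about 53 mm apart. 0.12 to 0.25 kg.
- spare_b: Loose spare bolt standing on its head, shank up. Origin at the free top end of the shank, z up along it, so its height is the bolt's length: good ones 78 mm, one of the four, whichever it is, too short at 51 mm. Head 30 mm across flats, 13 mm high; shank 20 mm thick. In a row, axes about 53 mm apart. 0.12 to 0.25 kg.
- spare_c: Loose spare bolt standing on its head, shank up. Origin at the free top end of the shank, z up along it, so its height is the bolt's length: good ones 78 mm, one of the four, whichever it is, too short at 51 mm. Head 30 mm across flats, 13 mm high; shank 20 mm thick. In a row, axes about 53 mm apart. 0.12 to 0.25 kg.
- spare_d: Loose spare bolt standing on its head, shank up. Origin at the free top end of the shank, z up along it, so its height is the bolt's length: good ones 78 mm, one of the four, whichever it is, too short at 51 mm. Head 30 mm across flats, 13 mm high; shank 20 mm thick. In a row, axes about 53 mm apart. 0.12 to 0.25 kg.
- scrap_tray: Plain open steel tray for scrap, 122 (x) by 172 (y) mm, 66 mm high, walls and floor 2 mm, fixed. Origin at the centre of its underside. The row of spares stands to its right (-y), from about 135 to 294 mm from its centre. Behind it a parts cabinet 190 mm high (y -0.09 to 0.21) comes forward to x = 0.55: cross from tray to housing above or in front of it.
- spanner: Bystander: double-ended spanner 206 mm long, 39 wide, 7 high, lying in front of the housing. Origin under its middle, long axis y. Leave it.
- sanding_block: Bystander: wooden sanding block 62x110x37 mm. Origin under its middle. Leave it.
Not all that is in view belongs to the job. What is shaped like the spare_c but black or yellow is not meant. Leave any orange look-alike of the spare_a alone.

How it is judged (in metres and radians):
On the way, in this order (a step that is already met when the one before it is completed fails the run):
1. the short spare lies or stands let go in the scrap tray (x of spare_c in the frame of scrap_tray between -0.062 and 0.062 m and y of spare_c in the frame of scrap_tray between -0.087 and 0.087 m and z of spare_c in the frame of scrap_tray below 0.07 m and linear speed of spare_c below 0.05 m/s and contact force between spare_c and the fingers below 0.1 N), for 0.2 s.
2. the left housing bolt's head is pressed with the fingers (over 2 N) (((contact force between bolt_a and the fingers above 2 N and y of bolt_a in the frame of housing between 0.036 and 0.2 m) or (contact force between bolt_b and the fingers above 2 N and y of bolt_b in the frame of housing between 0.036 and 0.2 m) or (contact force between bolt_c and the fingers above 2 N and y of bolt_c in the frame of housing between 0.036 and 0.2 m))), for 0.04 s.
3. the middle housing bolt's head is pressed (((contact force between bolt_a and the fingers above 2 N and y of bolt_a in the frame of housing between -0.036 and 0.036 m) or (contact force between bolt_b and the fingers above 2 N and y of bolt_b in the frame of housing between -0.036 and 0.036 m) or (contact force between bolt_c and the fingers above 2 N and y of bolt_c in the frame of housing between -0.036 and 0.036 m))), for 0.04 s.
4. the right housing bolt's head is pressed (((contact force between bolt_a and the fingers above 2 N and y of bolt_a in the frame of housing between -0.2 and -0.036 m) or (contact force between bolt_b and the fingers above 2 N and y of bolt_b in the frame of housing between -0.2 and -0.036 m) or (contact force between bolt_c and the fingers above 2 N and y of bolt_c in the frame of housing between -0.2 and -0.036 m))), for 0.04 s.
5. the loose bolt's lock flap is held up past 60 degrees (value of joint lock_b above 1.05 rad and contact force between lock_b and the fingers above 0.5 N), for 0.2 s.
At the end, for the whole second after the job is handed in: Loose bolt's flap held still by the fingers (over 0.5 N) above 60 degrees (1.05 rad), not propped on a spare; other flaps shut (under 0.1 rad); short spare let go inside the scrap tray; good spares upright (within 0.2 rad), moved under 30 mm (all of step 1 and all of step 5 and velocity of joint lock_b between -0.1 and 0.1 rad/s and contact force between lock_b and spare_a below 0.1 N and contact force between lock_b and spare_b below 0.1 N and contact force between lock_b and spare_d below 0.1 N and value of joint each of lock_a, lock_c below 0.1 rad and angle between each of spare_a, spare_b, spare_d's own z axis and vertical below 0.2 rad and distance of each of spare_a, spare_b, spare_d from where it was at the start of the episode below 0.03 m); the arm keeps its last pose, push and grip.
It fails at once if a tight bolt's lock flap is lifted (over 0.3 rad) (value of joint any of lock_a, lock_c above 0.3 rad).
It fails at once if a housing bolt is struck with more than 60 N (contact force between any of bolt_a, bolt_b, bolt_c and the fingers above 60 N).
It fails at once if a good spare is knocked over (angle between any of spare_a, spare_b, spare_d's own z axis and vertical above 0.7 rad).
It fails at once if a bystander is moved by more than 30 mm (distance of any of spanner, sanding_block from where it was at the start of the episode above 0.03 m).
It also fails if it takes over 72 s, if anything falls off the work surface, if the arm or the gripper's body presses on something with over 40 N, if the wrist force passes 120 N, or if a joint passes its speed limit or range.

ROBOT

A 6-joint arm with a two-finger parallel gripper is mounted at the origin on the work surface; the furniture and walls round the work are solid. World frame = base frame: x ahead of the robot, y to its left, z up, the work surface at z = 0. Lengths are in m, angles in degrees, forces in N, time in s.
With the tool pointing down it reaches from about 0.3 to 0.75 m from the base axis. Payload 8.5 kg.
Tool frame: the origin (TCP) lies on the centre line of the jaws, within the pads' length; the fingertips stand tips_ahead ahead of it and the grasp point (between the pads) lies 3 mm ahead of it (tips_ahead is the distance from the TCP to the fingertips, in m); z points along the fingers, y is the line along which they close (so a half turn about z gives the same grasp; the last joint's range is limited). The gripper opens to 85 mm and grips with 20 to 120 N. Pads are 22 mm wide; open, the fingers measure 114 mm over their backs; the gripper's body (76 mm by 85 mm) begins 54 mm behind the grasp point. The pads swing forward as they close: fully open they stand 13 mm farther back than shut.
Start: joints at [-79.143, 21.807, 74.336, -0, 83.858, -12.336], TCP at [0.217, -0.506, 0.253] pointing down, gripper open.
Joint ranges: [-178.18, 178.18], [-50.72, 133.34], [12.68, 142.11], [-81.47, 261.47], [9.98, 163.14], [-165.26, 165.26]. Speed limits (degrees/s): [136.94, 136.94, 180, 180, 180, 180].

INTERFACE

Orientations are given as a 3x3 rotation matrix whose columns are the frame's x, y, z axes.
In Python, from rig import observe, get_image, close_job, tips_ahead gives the robot as it stands.
- The arm moves only by the shell command python3 -m creep 'ROWS' [FORCE]. ROWS is a JSON list of rows, 1 to 10 of them, each an object with the fields pos (a list: dx, dy, dz in shares of the most that a row can go, 1 being 50 mm), rz (a turn about the tool's z in normalised numbers (1 is 180 degrees)), jaw (the finger opening in m); a field left out counts as zero (the opening has to be given); each row shifts and turns the commanded pose from where the row before left it, along the tool's axes as they then stand; what a row does not reach is not made up. A row lasts 1/10 s, in which the tool goes at most 0.05 m and 8.59 degrees, less where a joint would pass 70% of its speed; a pose out of reach is approached as far as the arm can. The fingers move at their own pace and stop on an object; FORCE is the grip in N (left out, the last holds). Time passes only in rows, so rows that do not move let the fingers close. It prints the time, the measured TCP pose, the force, the opening and the grip force at its end. No shift or turn number may pass 1 either way. Input that does not fit is refused with a message, and nothing moves.
- observe(): the state, without advancing time (a new reading comes with each control period).
- get_image(name): name is "side" or "top"; returns a dict with "pixels" (420x560x3 uint8, red, green, blue), "depth" (420x560 float32, m along the optical axis (not along the pixel's ray), 0 where there is no reading), "K" (3x3 intrinsics, pixels), "extrinsics" (4x4, takes a point from world to camera coordinates). Camera axes: x right, y down, z forward; pixel columns grow to the right and rows downward; lengths in m; the calibration is good to about 2 mm. A picture is of the moment at which its call begins.
- close_job(): hands the job in; it is judged then, once.
The state is a dict: "time_s": time; "q": joint angles; "qvel": joint speeds; "joint_efforts": joint torques, N m; "position": TCP position; "tool_rot": TCP orientation; "ft_force": force on the tool from outside, world axes, zero at the start; "wrist_torque": the same for the moment, N m; "grip_width": finger opening in m; "gripper_force": force on a finger pad.
Only numpy, scipy, OpenCV 4.12 (cv2) and the standard library are available. Lean on these libraries where they do the work, as an engineer would, in place of code of your own. Each camera call takes 0.05 s, during which the arm holds its last target. There are 200 camera calls.

## Working session

There is one attempt and no reset: what is moved stays moved. The work goes in short steps, Python scripts to look and compute and a shell command to move; the robot and the scene stay as the last step left them, time stands still between calls to the robot, and variables do not carry over. Pictures are saved under pics/ and viewed, at most 10 in all, crops included, and the job is handed in when it is done.

```bash
mkdir -p pics; python3 - <<'E'
from rig import *
import cv2,numpy as np
s=observe();print(s['time_s'],s['position'],s['tool_rot'],s['grip_width'],tips_ahead)
for n in('side','top'):
    g=get_image(n);cv2.imwrite(f'pics/{n}0.png',g['pixels'][:,:,::-1]);np.savez(f'{n}0.npz',**g)
    print(n,g['K'].tolist(),np.round(g['extrinsics'],3).tolist())
E
```

```text
0.0 [ 0.21655454 -0.50527984  0.25269944] [[ 9.19188673e-01  3.93817352e-01 -2.75871210e-04]
 [ 3.93817311e-01 -9.19187541e-01  1.48002551e-03]
 [ 3.29282349e-04 -1.46906554e-03 -9.99998867e-01]] 0.08540222479149515 0.022
side [[390.1515928930212, 0.0, 282.5426234385111], [0.0, 390.1515928930212, 219.539213784778], [0.0, 0.0, 1.0]] [[0.927, -0.376, 0.005, -0.486], [-0.174, -0.44, -0.881, 0.146], [0.334, 0.815, -0.473, 0.933], [0.0, 0.0, 0.0, 1.0]]
top [[524.7333257221557, 0.0, 280.8473740307944], [0.0, 524.7333257221557, 210.28755086464972], [0.0, 0.0, 1.0]] [[0.021, -1.0, 0.003, -0.006], [-0.995, -0.021, -0.094, 0.508], [0.094, -0.001, -0.996, 1.472], [0.0, 0.0, 0.0, 1.0]]
```

View pics/side0.png

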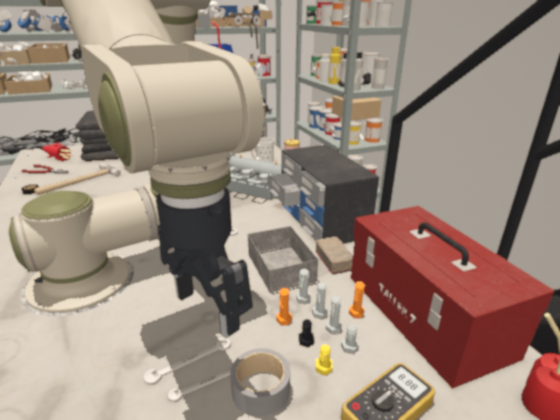

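View pics/top0.png

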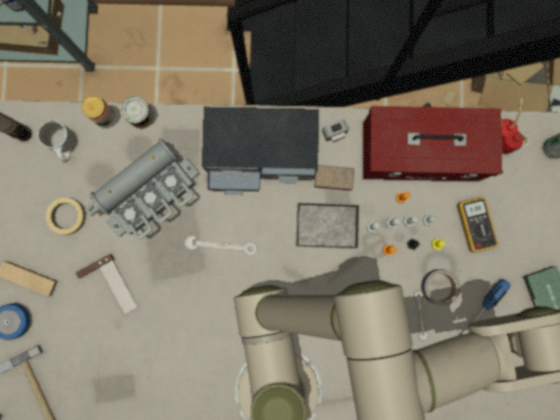

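The side view shows four steel spares at (304,285), (320,300), (335,313) and the clearly shorter one at (349,340), with orange, black and yellow look-alikes around them. In the top view the row is at (374,226)…(430,219), so the short one is at the right end. The tray is at (327,226), and the housing is turned, with its bolts at about (129,213), (150,198) and (171,182).

```bash
cat > h.py <<'E'
import numpy as np,cv2
from rig import *
def cloud(g):
    K,E,d=g['K'],g['extrinsics'],g['depth']
    v,u=np.mgrid[:d.shape[0],:d.shape[1]]
    p=np.stack([(u-K[0,2])/K[0,0]*d,(v-K[1,2])/K[1,1]*d,d],-1)
    w=(p-E[:3,3])@E[:3,:3]; w[d==0]=np.nan
    return w
def tri(gs,uvs):
    A=[]
    for g,(u,v) in zip(gs,uvs):
        P=g['K']@g['extrinsics'][:3]; A+= [u*P[2]-P[0],v*P[2]-P[1]]
    X=np.linalg.svd(np.array(A))[2][-1]; return X[:3]/X[3]
E
python3 - <<'E'
from h import *
t=dict(np.load('top0.npz'));s=dict(np.load('side0.npz'))
for n,g,box in(('top',t,(190,265,290,450)),('side',s,(220,380,240,380))):
    w=cloud(g);a,b,c,e=box
    hsv=cv2.cvtColor(g['pixels'],cv2.COLOR_RGB2HSV)
    m=((w[...,2]>.03)&(w[...,2]<.1)); m[:a]=0;m[b:]=0;m[:,:c]=0;m[:,e:]=0
    k,l,st,ce=cv2.connectedComponentsWithStats(m.astype(np.uint8),connectivity=4)
    for i in range(1,k):
        if st[i,4]<12: continue
        p=w[l==i];z=np.nanpercentile(p[:,2],95);q=p[p[:,2]>z-.006]
        print(n,ce[i].round(),st[i,4],'sat',np.median(hsv[l==i][:,1]),'ztop %.3f'%z,np.median(q,0).round(4),p.min(0).round(3),p.max(0).round(3))
im=cv2.resize(t['pixels'][120:260,70:210],None,fx=4,fy=4,interpolation=cv2.INTER_CUBIC)
im2=cv2.resize(t['pixels'][180:265,350:450],None,fx=2.4,fy=2.4,interpolation=cv2.INTER_CUBIC)
im3=np.zeros((560,800,3),np.uint8);im3[:,:560]=im;im3[:204,560:800]=im2
cv2.imwrite('pics/crop.png',im3[:,:,::-1])
np.set_printoptions(suppress=True)
w=cloud(t)
print(w[200,290:366:4].round(3))
E
```

```text
top [404. 196.] 66 sat 212.0 ztop 0.080 [ 0.5526 -0.3399  0.0777] [ 0.544 -0.349  0.031] [ 0.562 -0.331  0.087]
top [338. 216.] 239 sat 34.0 ztop 0.069 [ 0.5034 -0.1702  0.0655] [ 0.404 -0.211  0.03 ] [ 0.528 -0.04   0.074]
top [412. 220.] 67 sat 17.0 ztop 0.081 [ 0.4869 -0.3619  0.0779] [ 0.477 -0.371  0.033] [ 0.496 -0.352  0.083]
top [431. 219.] 47 sat 17.0 ztop 0.054 [ 0.4904 -0.4183  0.051 ] [ 0.482 -0.428  0.03 ] [ 0.499 -0.408  0.057]
top [395. 222.] 63 sat 16.0 ztop 0.080 [ 0.4803 -0.3125  0.0768] [ 0.471 -0.321  0.03 ] [ 0.489 -0.303  0.083]
top [374. 226.] 61 sat 16.0 ztop 0.081 [ 0.4681 -0.2573  0.0783] [ 0.458 -0.266  0.03 ] [ 0.477 -0.247  0.084]
top [301. 241.] 43 sat 33.0 ztop 0.068 [ 0.4076 -0.064   0.0644] [ 0.407 -0.097  0.037] [ 0.466 -0.038  0.071]
top [415. 244.] 46 sat 29.5 ztop 0.055 [ 0.4193 -0.3711  0.0527] [ 0.411 -0.381  0.034] [ 0.428 -0.363  0.059]
top [440. 244.] 49 sat 198.0 ztop 0.055 [ 0.4208 -0.4429  0.052 ] [ 0.413 -0.453  0.031] [ 0.429 -0.434  0.06 ]
top [391. 250.] 65 sat 206.0 ztop 0.082 [ 0.4021 -0.3037  0.0776] [ 0.393 -0.312  0.032] [ 0.412 -
[... 1013 characters left out ...]
9 -0.416  0.053]
side [325. 352.] 154 sat 173.5 ztop 0.052 [ 0.4216 -0.4508  0.0505] [ 0.413 -0.458  0.03 ] [ 0.431 -0.44   0.053]
side [266. 360.] 722 sat 62.0 ztop 0.049 [ 0.331  -0.4219  0.048 ] [ 0.274 -0.483  0.03 ] [ 0.35  -0.401  0.05 ]
[[ 0.541 -0.021 -0.001]
 [ 0.54  -0.033  0.008]
 [ 0.542 -0.045 -0.007]
 [ 0.541 -0.056  0.003]
 [ 0.543 -0.068 -0.004]
 [ 0.542 -0.079  0.003]
 [ 0.543 -0.091 -0.004]
 [ 0.543 -0.103  0.001]
 [ 0.543 -0.115 -0.004]
 [ 0.544 -0.126 -0.003]
 [ 0.543 -0.137  0.001]
 [ 0.544 -0.15  -0.004]
 [ 0.544 -0.16   0.003]
 [ 0.544 -0.172  0.006]
 [ 0.544 -0.184  0.002]
 [ 0.545 -0.196 -0.002]
 [ 0.544 -0.206  0.006]
 [ 0.545 -0.218  0.004]
 [ 0.546 -0.231 -0.005]]
```

View pics/crop.png

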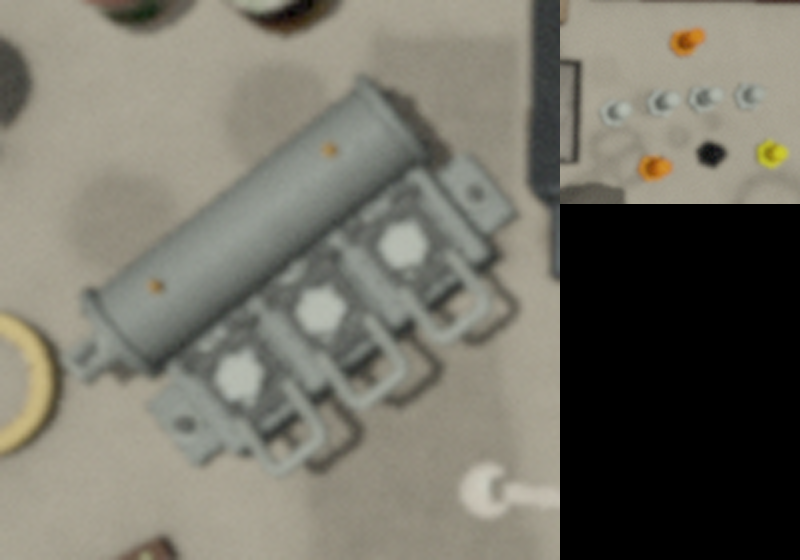

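The crop shows the three bolt heads at top-view pixels (171,181), (150.5,197.5) and (130,214), with the bars in front of them. The short spare is at about (0.490, -0.422) with its top at 0.051. I'll close across the row.

The rows are not in the units I measure in: shifts go in shares of 50 mm and turns go in shares of 180 degrees. I convert before sending: 0.0284 m is 0.568, 0.005 m is 0.1.

```bash
python3 -m creep '[{"pos":[0.568, 0.06, 0.1], "jaw":0.05}, {"pos":[0.568, 0.06, 0.1], "jaw":0.05}, {"pos":[0.568, 0.06, 0.1], "jaw":0.05}, {"pos":[0.568, 0.06, 0.1], "jaw":0.05}, {"pos":[0.568, 0.06, 0.1], "jaw":0.05}, {"pos":[0.568, 0.06, 0.1], "jaw":0.05}, {"pos":[0.568, 0.06, 0.1], "jaw":0.05}, {"pos":[0.568, 0.06, 0.1], "jaw":0.05}, {"pos":[0.568, 0.06, 0.1], "jaw":0.05}, {"pos":[0.568, 0.06, 0.1], "jaw":0.05}]' 40
python3 -m creep '[{"rz":-0.0461, "jaw":0.05}, {"rz":-0.0461, "jaw":0.05}, {"rz":-0.0461, "jaw":0.05}, {"rz":-0.0461, "jaw":0.05}, {"rz":-0.0461, "jaw":0.05}, {"rz":-0.0461, "jaw":0.05}, {"rz":-0.0461, "jaw":0.05}, {"rz":-0.0461, "jaw":0.05}, {"rz":-0.0456, "jaw":0.05}, {"jaw":0.05}]'
python3 - <<'E'
from h import *
s=observe();p=np.array(s['position']);R=np.array(s['tool_rot']);print(p,R.round(3),s['q'])
print(R.T@(np.array([.490,-.422,.043])-p))
g=get_image('top');np.savez('top1.npz',**g);g=get_image('side');np.savez('side1.npz',**g)
cv2.imwrite('pics/side1.png',g['pixels'][:,:,::-1])
E
```

```text
time_s: 1.1
position: [0.4905, -0.4207, 0.2026]
tool_rot: [[0.919, 0.394, -0.001], [0.394, -0.919, 0.001], [-0.0, -0.001, -1.0]]
ft_force: [-0.7, -0.4, 0.0]
grip_width: 0.0499
gripper_force: 0.0
time_s: 2.1
position: [0.4894, -0.4211, 0.2029]
tool_rot: [[-0.137, 0.991, -0.001], [0.991, 0.137, 0.001], [0.001, -0.0, -1.0]]
ft_force: [0.7, 0.4, -0.9]
grip_width: 0.0499
gripper_force: 0.0
[ 0.4893821  -0.42113833  0.20288557] [[-0.137  0.991 -0.001]
 [ 0.991  0.137  0.001]
 [ 0.001 -0.    -1.   ]] [-5.11989748e+01  3.35726520e+01  6.24466697e+01 -1.02697884e-03
  8.40337344e+01 -5.90641029e+01]
[-0.00106364  0.00057273  0.15988452]
```

View pics/side1.png

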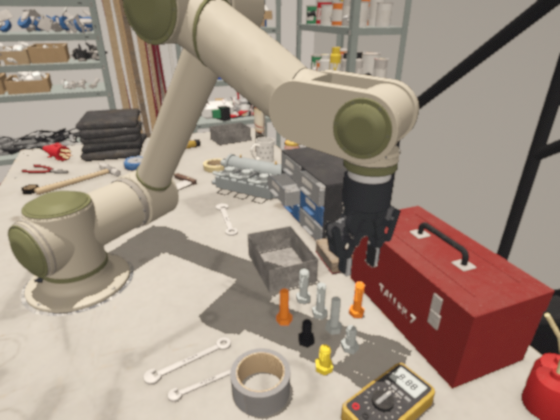

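The gripper hangs above the short spare at (350,338), and the housing is now clear at (248,178). Descending to grasp.

Scaled: 0.025 m is 0.5, 0.02 m is 0.4.

```bash
python3 -m creep '[{"pos":[0, 0, 0.5], "jaw":0.05}, {"pos":[0, 0, 0.5], "jaw":0.05}, {"pos":[0, 0, 0.5], "jaw":0.05}, {"pos":[0, 0, 0.5], "jaw":0.05}, {"pos":[0, 0, 0.4], "jaw":0.05}, {"pos":[0, 0, 0.4], "jaw":0.05}, {"pos":[0, 0, 0.2], "jaw":0.05}, {"pos":[0, 0, 0.2], "jaw":0.05}, {"jaw":0.05}]'
python3 -m creep '[{"jaw":0.0}, {"jaw":0.0}, {"jaw":0.0}, {"jaw":0.0}, {"jaw":0.0}, {"jaw":0.0}]' 50
```

```text
time_s: 3.1
position: [0.4892, -0.421, 0.0424]
tool_rot: [[-0.135, 0.991, -0.001], [0.991, 0.135, 0.001], [0.001, -0.001, -1.0]]
ft_force: [-0.3, -0.5, -0.3]
grip_width: 0.0503
gripper_force: 0.0
time_s: 3.7
position: [0.4898, -0.4216, 0.0444]
tool_rot: [[-0.136, 0.991, 0.001], [0.991, 0.136, -0.002], [-0.002, 0.001, -1.0]]
ft_force: [1.0, 1.0, 6.6]
grip_width: 0.0185
gripper_force: 48.9
```

```bash
python3 - <<'E'
from h import *
# housing geometry from both views
t=dict(np.load('top1.npz'));s=dict(np.load('side1.npz'))
for n,g,(a,b,c,e) in(('top',t,(140,245,85,205)),('side',s,(145,205,205,300))):
    im=cv2.resize(g['pixels'][a:b,c:e],None,fx=560/(e-c) if n=='top' else 8,fy=560/(e-c) if n=='top' else 8,interpolation=cv2.INTER_CUBIC)
    if n=='side': side=im; print(im.shape)
w=cloud(t)
for u,v in((130,214),(150.5,197.5),(171,181.5)):
    u0,v0=int(round(u)),int(round(v)); print(np.nanmedian(w[v0-2:v0+3,u0-2:u0+3].reshape(-1,3),0).round(4))
cv2.imwrite('pics/side_h.png',side[:,:,::-1])
w=cloud(s);g=s
m=(w[...,2]>.064)&(w[...,2]<.085)&(w[...,0]<.8)
m[:145]=0;m[205:]=0;m[:,:205]=0;m[:,300:]=0
k,l,st,ce=cv2.connectedComponentsWithStats(m.astype(np.uint8))
for i in range(1,k):
    if st[i,4]>6: print(ce[i].round(1),st[i,4],np.median(w[l==i],0).round(3))
E
```

```text
(480, 760, 3)
[0.4848 0.42   0.07  ]
[0.53   0.3664 0.0737]
[0.5761 0.3107 0.0705]
[262.2 146.4] 79 [0.681 0.607 0.072]
[247.6 167.5] 644 [0.545 0.378 0.074]
[228.9 168.8] 39 [0.486 0.414 0.07 ]
[263.3 175.7] 43 [0.577 0.307 0.069]
[255.4 181.2] 58 [0.532 0.259 0.073]
[289.1 185.8] 160 [0.622 0.194 0.072]
[269.1 187.1] 16 [0.555 0.19  0.081]
[287.7 200.9] 109 [0.568 0.065 0.077]
```

View pics/side_h.png

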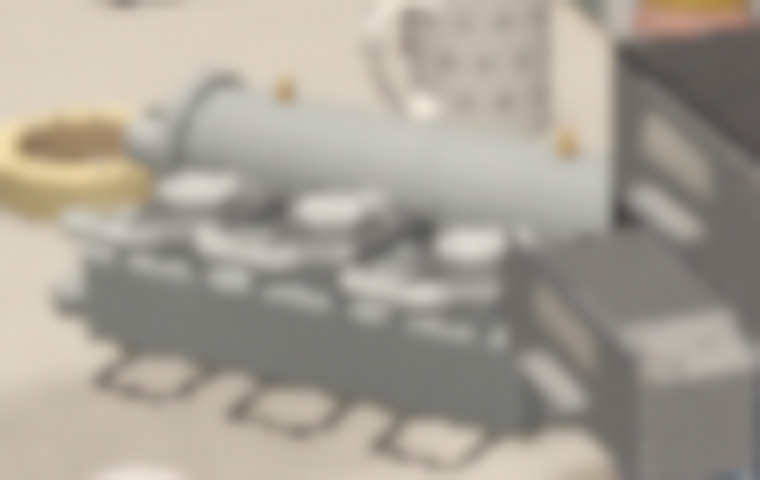

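The spare is gripped (18.5 mm, 49 N). The side crop shows the three bolt heads at side pixels (230,168.5), (246.6,171) and (263.8,175.4). Carrying to the tray.

```bash
python3 -m creep '[{"pos":[0, 0, -0.4], "jaw":0}, {"pos":[0, 0, -0.6], "jaw":0}, {"pos":[0, 0, -0.6], "jaw":0}, {"pos":[0, 0, -0.4], "jaw":0}]'
python3 -m creep '[{"pos":[0.3, 0.02, 0], "jaw":0}, {"pos":[0.68, 0.04, 0], "jaw":0}, {"pos":[0.8, 0.04, 0], "jaw":0}, {"pos":[0.8, 0.04, 0], "jaw":0}, {"pos":[0.8, 0.04, 0], "jaw":0}, {"pos":[0.8, 0.04, 0], "jaw":0}, {"pos":[0.8, 0.04, 0], "jaw":0}, {"pos":[0.68, 0.04, 0], "jaw":0}, {"pos":[0.3, 0.02, 0], "jaw":0}, {"jaw":0}]'
python3 - <<'E'
from h import *
t=dict(np.load('top1.npz'));s=dict(np.load('side1.npz'))
P=[tri((t,s),x) for x in (((130,213.8),(230,168.5)),((150.5,197.5),(246.6,171)),((171,181.3),(263.75,175.4)))]
print(np.round(P,4)); d=P[0]-P[2];print(np.degrees(np.arctan2(d[1],d[0]))-90,np.linalg.norm(d))
g=get_image('side');cv2.imwrite('pics/side2.png',g['pixels'][:,:,::-1])
E
```

```text
time_s: 4.1
position: [0.4895, -0.4214, 0.1452]
tool_rot: [[-0.136, 0.991, 0.001], [0.991, 0.136, -0.001], [-0.001, 0.001, -1.0]]
ft_force: [0.7, -0.3, -3.0]
grip_width: 0.0179
gripper_force: 49.2
time_s: 5.1
position: [0.4647, -0.1224, 0.1433]
tool_rot: [[-0.138, 0.99, -0.001], [0.99, 0.138, 0.0], [0.0, -0.0, -1.0]]
ft_force: [-0.2, -1.1, -2.1]
grip_width: 0.018
gripper_force: 49.2
[[0.4871 0.4207 0.0677]
 [0.5329 0.3651 0.0717]
 [0.579  0.3112 0.0686]]
39.99617913566934 0.14292803511279234
```

View pics/side2.png

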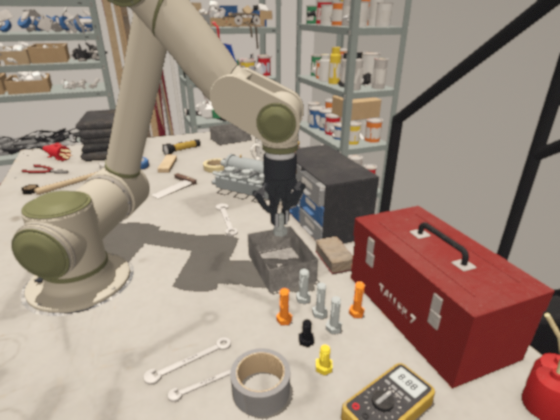

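The short spare hangs in the grip at (280,225) above the tray, and the three good spares are standing. Lowering and releasing.

Scaled: 0.025 m is 0.5, 0.02 m is 0.4.

```bash
python3 -m creep '[{"pos":[0, 0, 0.4], "jaw":0}, {"pos":[0, 0, 0.5], "jaw":0}, {"pos":[0, 0, 0.5], "jaw":0}, {"pos":[0, 0, 0.3], "jaw":0}, {"pos":[0, 0, 0.2], "jaw":0}, {"jaw":0}, {"jaw":0.045}, {"jaw":0.045}, {"jaw":0.045}, {"jaw":0.045}]'
python3 -m creep '[{"pos":[0, 0, -0.2], "jaw":0.045}, {"pos":[0, 0, -0.4], "jaw":0.045}, {"pos":[0, 0, -0.6], "jaw":0.045}, {"pos":[0, 0, -0.8], "jaw":0.045}, {"pos":[0, 0, -0.8], "jaw":0.045}, {"pos":[0, 0, -0.8], "jaw":0.045}, {"pos":[0, 0, -0.4], "jaw":0.0}, {"jaw":0}]'
python3 - <<'E'
from h import *
s=observe();print(s['position'],s['q'])
g=get_image('side');cv2.imwrite('pics/side3.png',g['pixels'][:,:,::-1])
w=cloud(g);m=(abs(w[...,0]-.466)<.05)&(abs(w[...,1]+.124)<.07)&(w[...,2]>.02)&(w[...,2]<.09)
print(np.median(w[m],0),w[m].max(0),m.sum())
E
```

```text
time_s: 6.15
position: [0.4651, -0.1239, 0.0488]
tool_rot: [[-0.136, 0.991, 0.001], [0.991, 0.136, -0.001], [-0.001, 0.001, -1.0]]
ft_force: [0.4, -0.2, 0.4]
grip_width: 0.0453
gripper_force: 0.0
time_s: 6.95
position: [0.4655, -0.124, 0.2519]
tool_rot: [[-0.136, 0.991, 0.006], [0.991, 0.136, -0.003], [-0.004, 0.006, -1.0]]
ft_force: [0.2, 0.0, -0.5]
grip_width: 0.0167
gripper_force: 0.0
[ 0.465549  -0.1240354  0.2519168] [-2.90352393e+01  1.48634112e+01  8.50433066e+01  1.53754841e-03
  7.96999996e+01 -3.68479098e+01]
[ 0.46321807 -0.13258025  0.04060497] [ 0.47330019 -0.11680946  0.05549709] 101
```

View pics/side3.png

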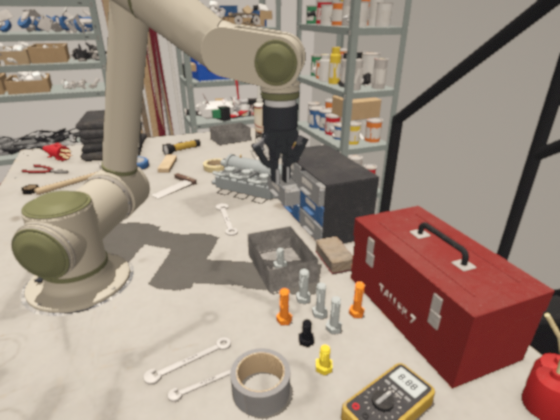

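The short spare stands in the tray at (280,255) and the gripper is clear. Moving over the left housing bolt with the fingers shut.

Scaled: 0.04 m is 0.8, 0.02 m is 0.4.

```bash
python3 -m creep '[{"pos":[0.4, 0.08, 0], "jaw":0}, {"pos":[0.8, 0.14, 0], "jaw":0}, {"pos":[0.8, 0.14, 0], "jaw":0}, {"pos":[0.8, 0.14, 0], "jaw":0}, {"pos":[0.8, 0.14, 0], "jaw":0}, {"pos":[0.8, 0.14, 0], "jaw":0}, {"pos":[0.8, 0.14, 0], "jaw":0}, {"pos":[0.8, 0.14, 0], "jaw":0}, {"pos":[0.8, 0.14, 0], "jaw":0}, {"pos":[0.8, 0.14, 0], "jaw":0}]' 20
python3 -m creep '[{"pos":[0.8, 0.14, 0], "jaw":0}, {"pos":[0.8, 0.14, 0], "jaw":0}, {"pos":[0.8, 0.14, 0], "jaw":0}, {"pos":[0.5, 0.08, 0], "jaw":0}, {"pos":[0.24, 0.02, 0], "jaw":0}, {"rz":-0.0447, "jaw":0}, {"rz":-0.0447, "jaw":0}, {"rz":-0.0447, "jaw":0}, {"rz":-0.0447, "jaw":0}, {"jaw":0}]'
python3 - <<'E'
from h import *
s=observe();p=np.array(s['position']);R=np.array(s['tool_rot']);print(p,R.round(3),s['q'])
for T in ([.485,.4212,.104],[.5315,.366,.104],[.578,.311,.104]): print((R.T@(np.array(T)-p)).round(4))
g=get_image('top');cv2.imwrite('pics/top2.png',g['pixels'][:,:,::-1])
E
```

```text
time_s: 8.0
position: [0.479, 0.2633, 0.2471]
tool_rot: [[-0.136, 0.991, -0.003], [0.991, 0.136, -0.001], [-0.0, -0.003, -1.0]]
ft_force: [0.6, 0.0, 0.2]
grip_width: -0.0001
gripper_force: 0.0
time_s: 9.0
position: [0.4842, 0.4199, 0.2476]
tool_rot: [[-0.643, 0.766, -0.001], [0.766, 0.643, -0.001], [0.0, -0.002, -1.0]]
ft_force: [0.4, -0.3, -0.3]
grip_width: 0.0001
gripper_force: 0.0
[0.48418312 0.41991684 0.24759983] [[-0.643  0.766 -0.001]
 [ 0.766  0.643 -0.001]
 [ 0.    -0.002 -1.   ]] [ 3.03748682e+01  3.14584240e+01  5.88942097e+01 -1.28012419e-02
  8.97461022e+01 -9.64271799e+00]
[0.0004 0.0017 0.1436]
[-0.0717  0.0018  0.1436]
[-0.1437  0.0021  0.1436]
```

Scaled: 0.03 m is 0.6, 0.015 m is 0.3.

```bash
python3 -m creep '[{"pos":[0, 0.04, 0.6], "jaw":0}, {"pos":[0, 0, 0.6], "jaw":0}, {"pos":[0, 0, 0.6], "jaw":0}, {"pos":[0, 0, 0.6], "jaw":0}, {"pos":[0, 0, 0.3], "jaw":0}, {"pos":[0, 0, 0.14], "jaw":0}, {"jaw":0}, {"jaw":0}]'
for i in 1 2 3 4; do echo; done; python3 -m creep '[{"pos":[0, 0, 0.06], "jaw":0}, {"pos":[0, 0, 0.06], "jaw":0}, {"jaw":0}, {"jaw":0}]'
python3 -m creep '[{"pos":[0, 0, 0.03], "jaw":0}, {"pos":[0, 0, 0.03], "jaw":0}, {"jaw":0}, {"jaw":0}]'
python3 -m creep '[{"pos":[0, 0, 0.02], "jaw":0}, {"pos":[0, 0, 0.02], "jaw":0}, {"jaw":0}, {"jaw":0}]'
```

```text
time_s: 9.85
position: [0.4862, 0.4222, 0.1073]
tool_rot: [[-0.642, 0.767, 0.001], [0.767, 0.642, 0.001], [-0.0, 0.001, -1.0]]
ft_force: [0.0, -0.4, 0.2]
grip_width: 0.0001
gripper_force: 0.0




time_s: 10.25
position: [0.4858, 0.4221, 0.1004]
tool_rot: [[-0.643, 0.766, 0.0], [0.766, 0.643, 0.0], [0.0, 0.0, -1.0]]
ft_force: [0.7, 0.6, -0.7]
grip_width: 0.0002
gripper_force: 0.0
time_s: 10.65
position: [0.4858, 0.4221, 0.0973]
tool_rot: [[-0.643, 0.766, -0.0], [0.766, 0.643, -0.0], [0.0, -0.0, -1.0]]
ft_force: [0.1, -0.4, -0.3]
grip_width: -0.0002
gripper_force: 0.0
time_s: 11.05
position: [0.4858, 0.4221, 0.0953]
tool_rot: [[-0.643, 0.766, -0.0], [0.766, 0.643, -0.0], [0.0, -0.0, -1.0]]
ft_force: [-0.5, -0.1, -0.7]
grip_width: -0.0002
gripper_force: 0.0
```

Scaled: 0.001 m is 0.02.

```bash
python3 -m creep '[{"pos":[0, 0, 0.02], "jaw":0}, {"jaw":0}, {"jaw":0}]'|grep -E 'pos|ft_'
python3 -m creep '[{"pos":[0, 0, 0.02], "jaw":0}, {"jaw":0}, {"jaw":0}]'|grep -E 'pos|ft_'
python3 -m creep '[{"pos":[0, 0, 0.02], "jaw":0}, {"jaw":0}, {"jaw":0}]'|grep -E 'pos|ft_'
python3 -m creep '[{"pos":[0, 0, 0.02], "jaw":0}, {"jaw":0}, {"jaw":0}]'|grep -E 'pos|ft_'
```

```text
position: [0.4858, 0.4221, 0.0943]
ft_force: [-0.1, -0.2, 0.4]
position: [0.4858, 0.4221, 0.0933]
ft_force: [-0.3, 0.7, 0.1]
position: [0.4857, 0.4221, 0.0923]
ft_force: [-0.4, -0.5, 0.5]
position: [0.4858, 0.4221, 0.0922]
ft_force: [-1.9, -1.2, 6.2]
```

Left is rigid: 6 N with no travel, top at 0.070. Now the middle.

Scaled: -0.024 m is -0.48, -0.016 m is -0.32.

```bash
python3 -m creep '[{"pos":[0, 0, -0.2], "jaw":0}, {"pos":[0, 0, -0.32], "jaw":0}, {"pos":[-0.48, 0, 0], "jaw":0}, {"pos":[-0.48, 0, 0], "jaw":0}, {"pos":[-0.48, 0, 0], "jaw":0}, {"pos":[0, 0, 0.2], "jaw":0}, {"pos":[0, 0, 0.12], "jaw":0}, {"pos":[0, 0, 0.04], "jaw":0}, {"jaw":0}, {"jaw":0}]'|grep -E 'pos|ft_'
python3 -m creep '[{"pos":[0, 0, 0.02], "jaw":0}, {"jaw":0}, {"jaw":0}]'|grep -E 'pos|ft_'
python3 -m creep '[{"pos":[0, 0, 0.02], "jaw":0}, {"jaw":0}, {"jaw":0}]'|grep -E 'pos|ft_'
python3 -m creep '[{"pos":[0, 0, 0.02], "jaw":0}, {"jaw":0}, {"jaw":0}]'|grep -E 'pos|ft_'
python3 -m creep '[{"pos":[0, 0, 0.02], "jaw":0}, {"jaw":0}, {"jaw":0}]'|grep -E 'pos|ft_'
```

```text
position: [0.5317, 0.3676, 0.0995]
ft_force: [1.1, -0.6, 0.2]
position: [0.532, 0.367, 0.0985]
ft_force: [0.1, -0.3, 0.1]
position: [0.5321, 0.3669, 0.0973]
ft_force: [-0.4, -0.3, -0.6]
position: [0.532, 0.3669, 0.0963]
ft_force: [0.3, -1.2, 0.3]
position: [0.5321, 0.367, 0.0955]
ft_force: [-0.6, 0.4, 1.5]
```

Scaled: 0.001 m is 0.02.

```bash
python3 -m creep '[{"pos":[0, 0, 0.02], "jaw":0}, {"jaw":0}, {"jaw":0}]'|grep -E 'pos|ft_'
python3 -m creep '[{"pos":[0, 0, 0.02], "jaw":0}, {"jaw":0}, {"jaw":0}]'|grep -E 'pos|ft_'
python3 -m creep '[{"pos":[0, 0, 0.02], "jaw":0}, {"jaw":0}, {"jaw":0}]'|grep -E 'pos|ft_'
python3 -m creep '[{"pos":[0, 0, 0.02], "jaw":0}, {"jaw":0}, {"jaw":0}]'|grep -E 'pos|ft_'
python3 -m creep '[{"pos":[0, 0, 0.02], "jaw":0}, {"jaw":0}, {"jaw":0}]'|grep -E 'pos|ft_'
```

```text
position: [0.5322, 0.367, 0.0954]
ft_force: [-2.3, -1.2, 8.4]
position: [0.5321, 0.367, 0.0954]
ft_force: [-5.1, -2.9, 15.5]
position: [0.5321, 0.367, 0.0954]
ft_force: [-7.4, -3.3, 21.4]
position: [0.5322, 0.3671, 0.0953]
ft_force: [-9.9, -6.0, 26.8]
position: [0.5322, 0.3671, 0.0953]
ft_force: [-10.9, -6.3, 33.4]
```

Middle is rigid too (top 0.073). Now the right.

Scaled: -0.024 m is -0.48, -0.02 m is -0.4.

```bash
python3 -m creep '[{"pos":[0, 0, -0.2], "jaw":0}, {"pos":[0, 0, -0.4], "jaw":0}, {"pos":[-0.48, 0, 0], "jaw":0}, {"pos":[-0.48, 0, 0], "jaw":0}, {"pos":[-0.48, 0, 0], "jaw":0}, {"pos":[0, 0, 0.2], "jaw":0}, {"pos":[0, 0, 0.18], "jaw":0}, {"pos":[0, 0, 0.06], "jaw":0}, {"jaw":0}, {"jaw":0}]'|grep -E 'pos|ft_'
python3 -m creep '[{"pos":[0, 0, 0.02], "jaw":0}, {"pos":[0, 0, 0.02], "jaw":0}, {"jaw":0}, {"jaw":0}]'|grep -E 'pos|ft_'
python3 -m creep '[{"pos":[0, 0, 0.02], "jaw":0}, {"jaw":0}, {"jaw":0}]'|grep -E 'pos|ft_'
python3 -m creep '[{"pos":[0, 0, 0.02], "jaw":0}, {"jaw":0}, {"jaw":0}]'|grep -E 'pos|ft_'
```

```text
position: [0.578, 0.3124, 0.0984]
ft_force: [0.2, -0.7, 0.3]
position: [0.5783, 0.3118, 0.0964]
ft_force: [-0.2, 0.3, -1.2]
position: [0.5783, 0.3118, 0.0953]
ft_force: [0.5, -0.2, 0.8]
position: [0.5783, 0.3118, 0.0943]
ft_force: [-0.3, -0.2, -0.3]
```

Scaled: 0.001 m is 0.02.

```bash
python3 -m creep '[{"pos":[0, 0, 0.02], "jaw":0}, {"jaw":0}, {"jaw":0}]'|grep -E 'pos|ft_'
python3 -m creep '[{"pos":[0, 0, 0.02], "jaw":0}, {"jaw":0}, {"jaw":0}]'|grep -E 'pos|ft_'
python3 -m creep '[{"pos":[0, 0, 0.02], "jaw":0}, {"jaw":0}, {"jaw":0}]'|grep -E 'pos|ft_'
python3 -m creep '[{"pos":[0, 0, 0.02], "jaw":0}, {"jaw":0}, {"jaw":0}]'|grep -E 'pos|ft_'
```

```text
position: [0.5783, 0.3118, 0.0933]
ft_force: [-0.4, -0.3, -0.6]
position: [0.5784, 0.3118, 0.0925]
ft_force: [-1.1, 0.0, 1.6]
position: [0.5784, 0.3118, 0.0914]
ft_force: [0.2, -0.5, 2.8]
position: [0.5784, 0.3118, 0.0904]
ft_force: [-1.2, 0.2, 2.6]
```

```bash
python3 - <<'E'
from h import *
t=dict(np.load('top0.npz'))
g=t['pixels'];w=cloud(t)
# bar pixels: points above z .06 in housing frame about the middle bolt
c=np.array([.532,.3665]);X=np.array([.766,.643]);Y=np.array([-.643,.766])
hx=(w[...,:2]-c)@X;hy=(w[...,:2]-c)@Y
for b in(.072,0,-.072):
    m=(abs(hy-b)<.014)&(hx<-.05)&(hx>-.1)&(w[...,2]>.05)
    print(b,m.sum(),np.median(hx[m]).round(4),np.median(w[m],0).round(4),hx[m].min(),hx[m].max())
E
```

```text
0.072 38 -0.0703 [0.4317 0.3767 0.0763] -0.07466123073587587 -0.06511231549506259
0 38 -0.07 [0.4779 0.3215 0.0798] -0.07440755450656938 -0.06533878156332498
-0.072 37 -0.0701 [0.526  0.2662 0.0765] -0.07405955674397874 -0.06444131363455609
```

The right bolt gives: over 2 mm of travel at about 2.8 N. It's the loose one. One more firm press, then up and over its bar at about (0.525, 0.266, 0.073).

```bash
python3 -m creep '[{"pos":[0, 0, 0.03], "jaw":0}, {"pos":[0, 0, 0.03], "jaw":0}, {"jaw":0}, {"jaw":0}]'|grep -E 'pos|ft_'
python3 -m creep '[{"pos":[0, 0, -0.2], "jaw":0}, {"pos":[0, 0, -0.6], "jaw":0}, {"pos":[0, 0, -0.6], "jaw":0.028}, {"pos":[0, -0.4, 0], "jaw":0.028}, {"pos":[0, -0.6, 0], "jaw":0.028}, {"pos":[0, -0.4, 0], "jaw":0.028}, {"jaw":0.028}, {"jaw":0.028}]'
python3 - <<'E'
from h import *
s=observe();p=np.array(s['position']);R=np.array(s['tool_rot'])
print((R.T@(np.array([.525,.2662,.077])-p)).round(4))
g=get_image('top');cv2.imwrite('pics/top3.png',cv2.resize(g['pixels'][120:260,70:230],None,fx=4,fy=4)[:,:,::-1])
E
```

```text
position: [0.5784, 0.3118, 0.0884]
ft_force: [-2.8, -0.4, 10.3]
time_s: 20.35
position: [0.525, 0.2669, 0.1575]
tool_rot: [[-0.642, 0.766, 0.0], [0.766, 0.642, 0.0], [-0.0, 0.0, -1.0]]
ft_force: [-0.1, -0.2, 0.5]
grip_width: 0.0284
gripper_force: 0.0
[-0.0005 -0.0004  0.0805]
```

View pics/top3.png

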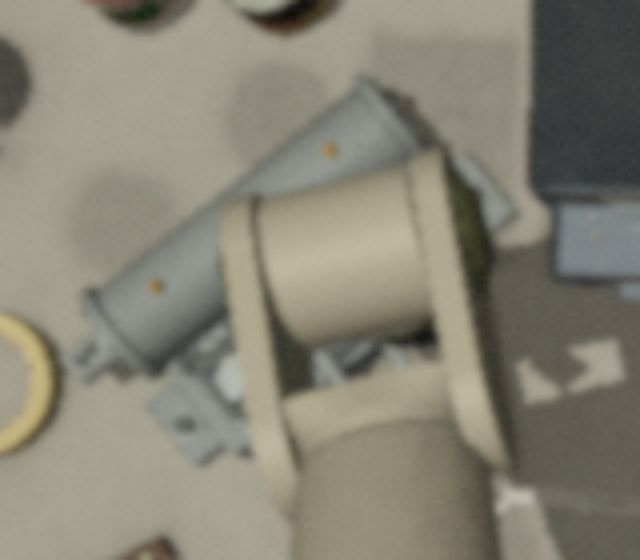

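The wrist covers the right-hand flap (crop (350,280)), so the bar can't be seen from here. Descending by the measured position and watching the force.

Scaled: 0.02 m is 0.4, 0.015 m is 0.3.

```bash
python3 -m creep '[{"pos":[0, 0, 0.4], "jaw":0.028}, {"pos":[0, 0, 0.4], "jaw":0.028}, {"pos":[0, 0, 0.3], "jaw":0.028}, {"pos":[0, 0, 0.2], "jaw":0.028}, {"pos":[0, 0, 0.16], "jaw":0.028}, {"pos":[0, 0, 0.15], "jaw":0.028}, {"jaw":0.028}]'
python3 -m creep '[{"jaw":0.0}, {"jaw":0.0}, {"jaw":0.0}, {"jaw":0.0}, {"jaw":0.0}]' 40
```

```text
time_s: 21.1
position: [0.5246, 0.2668, 0.0761]
tool_rot: [[-0.643, 0.766, -0.001], [0.766, 0.643, -0.0], [0.0, -0.001, -1.0]]
ft_force: [-1.2, -0.7, -0.3]
grip_width: 0.0284
gripper_force: 0.0
time_s: 21.6
position: [0.5241, 0.2662, 0.0773]
tool_rot: [[-0.643, 0.766, -0.001], [0.766, 0.643, -0.001], [-0.0, -0.002, -1.0]]
ft_force: [-3.9, -4.3, 1.2]
grip_width: 0.0085
gripper_force: 38.9
```

The bar is gripped. Swinging it along the arc (r = 105 mm about the hinge), first to 40°.

Scaled: -0.009 m is -0.18, -0.0085 m is -0.17.

```bash
python3 -m creep '[{"pos":[0, 0.04, -0.18], "jaw":0}, {"pos":[0, 0.04, -0.18], "jaw":0}, {"pos":[0, 0.07, -0.17], "jaw":0}, {"pos":[0, 0.07, -0.17], "jaw":0}, {"pos":[0, 0.1, -0.154], "jaw":0}, {"pos":[0, 0.1, -0.154], "jaw":0}, {"pos":[0, 0.124, -0.134], "jaw":0}, {"pos":[0, 0.124, -0.134], "jaw":0}, {"jaw":0}]'
python3 - <<'E'
from h import *
s=observe();p=np.array(s['position']);g0=np.array([.5241,.2662,.0773]);X=np.array([.766,.643])
d=np.array([(p-g0)[:2]@X-.104,p[2]-g0[2]+.014]);print(d,np.hypot(*d),172.33-np.degrees(np.arctan2(d[1],d[0])))
E
```

```text
time_s: 22.5
position: [0.5489, 0.2873, 0.143]
tool_rot: [[-0.643, 0.766, -0.003], [0.766, 0.643, -0.003], [-0.0, -0.004, -1.0]]
ft_force: [-13.5, -11.2, 12.8]
grip_width: 0.0081
gripper_force: 39.6
[-0.07146628  0.07973561] 0.10707565824514491 40.460424687519264
```

The angle is about 40°, but there's roughly 20 N of radial load: the commanded radius is about 3 mm too short. I'll shift outward as I continue.

Scaled: 0.0073 m is 0.146, -0.0056 m is -0.112.

```bash
python3 -m creep '[{"pos":[0, -0.02, -0.02], "jaw":0}, {"pos":[0, -0.02, -0.02], "jaw":0}, {"pos":[0, 0.146, -0.112], "jaw":0}, {"pos":[0, 0.146, -0.112], "jaw":0}, {"jaw":0}]'
python3 - <<'E'
from h import *
s=observe();p=np.array(s['position']);g0=np.array([.5241,.2662,.0773]);X=np.array([.766,.643])
d=np.array([(p-g0)[:2]@X-.104,p[2]-g0[2]+.014]);print(d,np.hypot(*d),172.33-np.degrees(np.arctan2(d[1],d[0])))
E
```

```text
time_s: 23.0
position: [0.56, 0.2967, 0.1555]
tool_rot: [[-0.643, 0.766, 0.0], [0.766, 0.643, -0.0], [-0.0, -0.0, -1.0]]
ft_force: [-6.7, -5.8, 5.2]
grip_width: 0.0079
gripper_force: 39.8
[-0.05691804  0.09221843] 0.10836928771187575 50.64674387180489
```

Scaled: 0.0088 m is 0.176, 0.0085 m is 0.17.

```bash
python3 -m creep '[{"pos":[0, 0.16, -0.096], "jaw":0}, {"pos":[0, 0.16, -0.09], "jaw":0}, {"pos":[0, 0.17, -0.08], "jaw":0}, {"pos":[0, 0.176, -0.044], "jaw":0}, {"pos":[0, 0.07, -0.01], "jaw":0}, {"jaw":0}, {"jaw":0}]'
python3 - <<'E'
from h import *
s=observe();p=np.array(s['position']);g0=np.array([.5241,.2662,.0773]);X=np.array([.766,.643])
d=np.array([(p-g0)[:2]@X-.104,p[2]-g0[2]+.014]);print(d,np.hypot(*d),172.33-np.degrees(np.arctan2(d[1],d[0])))
g=get_image('side');cv2.imwrite('pics/side4.png',cv2.resize(g['pixels'][100:310,180:420],None,fx=3,fy=2.8)[:,:,::-1])
E
```

```text
time_s: 23.7
position: [0.588, 0.3204, 0.1719]
tool_rot: [[-0.643, 0.766, 0.001], [0.766, 0.643, 0.0], [-0.0, 0.001, -1.0]]
ft_force: [-5.9, -2.7, 7.2]
grip_width: 0.0085
gripper_force: 39.6
[-0.02023891  0.10863245] 0.11050168239891948 71.7764303724024
```

View pics/side4.png

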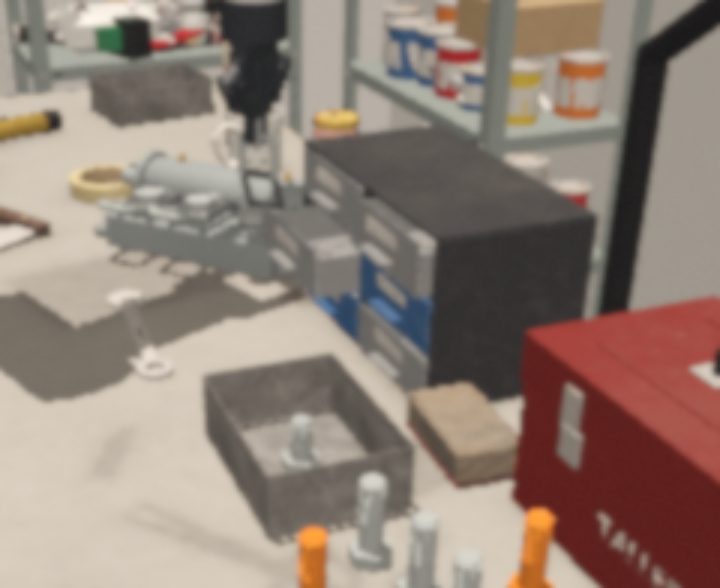

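The right flap stands steeply in the fingers at crop (262,165). The other two are shut, the short spare is in the tray, and the spanner and sanding block are in place. Letting it settle, then handing in.

```bash
python3 -m creep '[{"jaw":0}, {"jaw":0}, {"jaw":0}, {"jaw":0}, {"jaw":0}, {"jaw":0}]'
python3 -c "
from rig import *
print(close_job())"
```

```text
time_s: 24.35
position: [0.5879, 0.3203, 0.1719]
tool_rot: [[-0.643, 0.766, 0.001], [0.766, 0.643, 0.001], [-0.0, 0.001, -1.0]]
ft_force: [-6.0, -1.7, 8.2]
grip_width: 0.0082
gripper_force: 39.6
the job is handed in; nothing more can be done
None
```

I put the short spare in the scrap tray, pressed left, middle and right, and found the right-hand bolt is the loose one. I handed the job in at 24 s while holding its flap up at about 72°; the hand-in returned no verdict.

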